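# Lock the router lift with its T-key

## Task

Lock the router lift: take the T-key from the wooden block and put it in the small lock hole of the aluminium plate. Feel for the hidden slot, turning the key until the blade drops in and the collar is down on the plate, then turn it clockwise (seen from above) until the handle lies along the engraved line, and leave it standing there. Leave the other things on the table where they are.

Things in the scene. Friction and masses are not known exactly. Their poses are not given: they have to be found in the camera images.
- lift_key: Steel T-key, 74 mm tall, 200 g, upright in the wooden block's middle hole, collar on the block, tip 2 mm above the table. Origin at the blade's tip, z up, x along the handle. From the tip up: flat blade 20 mm wide along x, 6 mm thick (0 to 10 mm); round shank, diameter 24, foot tapered (10 to 30 mm); collar, diameter 42 (30 to 35 mm); stem; handle from 48 to 74 mm. A half turn makes no difference.
- key_handle (a point): Middle of the T-key's dark, flat-sided handle bar, 61 mm above the blade's tip: 66 mm long along x, 12 mm thick along y, 26 mm tall. The handle is parallel to the blade.
- lock_hole (a point): Centre of the mouth of the lock hole, in the router-lift plate's top, 50 mm above the table. z up; y along the engraved line that runs through the hole along the plate's long side. Diameter 29 mm, through a 12 mm plate. A spindle with a slot lies hidden below. Key home: collar on the plate, tip 30 mm below this point.
- spindle_face (a point): On the hole's axis, 20 mm below its mouth: the flat face of the lock spindle, with a straight slot across it 11 mm wide, 13 mm deep. The slot's direction is not measured (this point is fixed to the plate): it starts 0.6 to 1.8 rad (34 to 103 degrees) anticlockwise, from above, of the engraved line. A blade that does not match rests on this face, the collar 10 mm above the plate.
- lift_plate: Router-lift station, fixed: aluminium plate 150 mm (x) by 190 mm (y) on a plywood frame, top 50 mm above the table. Origin under its centre; the lock hole lies 35 mm from it towards -x; a 51 mm bit opening lies 25 mm towards +x. The lock spindle stays where it is left, takes about 0.07 N m to turn, has a stop just past (clockwise of) the line, and leaves the blade about 15 degrees of play each way.
- key_block: Wooden block fixed to the table, 70 (x) by 90 (y) by 32 mm tall, origin at the centre of its underside; the key stands in its 28 mm middle hole; two small empty holes 31 mm either side along y. The plate and the block can stand either way round, left and right.
- tape_roll: Black roll of tape lying flat, 61 mm diameter, 18 mm tall, origin under its centre; to be left alone.
- oilstone: Grey-brown sharpening stone, 50 x 150 x 24 mm, origin under its centre; to be left alone.
- black_cap: Black domed cap, 68 mm diameter, 37 mm tall, origin under its centre; to be left alone.
- chuck_key: Small steel chuck key lying flat, 40 x 75 x 18 mm, origin under its centre; to be left alone.

How it is judged:
By the outcome, as a careful person would: the job done as asked, in the order asked, and still so for the second after the job is handed in, with the robot touching nothing.
It also fails if it takes over 58 s, if anything falls off the work surface, if the arm or the gripper's body presses on something with over 40 N, if the wrist force passes 120 N, or if a joint passes its speed limit or range.

## Robot

A 7-joint arm with a two-finger parallel gripper is mounted at the origin on a cart in front of the work surface, level with it; the furniture and walls round the work are solid. World frame = base frame: x ahead of the robot, y to its left, z up, the work surface at z = 0. Lengths are in m, angles in degrees, forces in N, time in s.
With the tool pointing down it reaches from about 0.4 to 0.875 m from the base axis. Payload 6.5 kg.
Tool frame: the origin (TCP) lies on the centre line of the jaws, within the pads' length; the fingertips stand 11 mm ahead of it and the grasp point (between the pads) lies 8 mm behind it (robot.tip_extent is the z of the fingertips in the tool frame, in m); z points along the fingers, y is the line along which they close (so a half turn about z gives the same grasp; the last joint's range is limited). The gripper opens to 85 mm and grips with 20 to 120 N. Pads are 22 mm wide; open, the fingers measure 114 mm over their backs; the gripper's body (76 mm by 85 mm) begins 54 mm behind the grasp point. The pads swing forward as they close: fully open they stand 13 mm farther back than shut.
Start: joints at [-80.455, 30.733, -0.252, 88.115, 0.149, 61.152, -4.079], TCP at [0.15, 0.632, 0.242] pointing down, gripper open.
Joint ranges: [-154.64, 154.64], [-21.42, 123.67], [-72.66, 72.17], [13.99, 137.28], [-74.86, 254.86], [10.95, 109.41], [-158.01, 158.01]. Speed limits (degrees/s): [136.94, 136.94, 180, 180, 180, 180, 180].

## Interface

Orientations are given as [roll, pitch, yaw] about the fixed x, y, z axes, in that order (R = Rz(yaw) Ry(pitch) Rx(roll)).
In Python, from workcell import robot, snapshot gives the robot as it stands.
- The arm moves only by the tool arm_command, never from a script. Its argument "rows" is text: rows parted by semicolons, each of 6 numbers parted by spaces: the shift along the tool's x, y, z each as a share of 25 cm, from -1 to 1, then the turn, a rotation vector about the tool's x, y, z each as a share of 60 degrees, from -1 to 1. A call has 1 to 10 rows; each row is the pose to reach, as a shift and turn from the pose commanded when the call began, along the tool's axes at that moment; what a row does not reach only later rows make up. A row lasts 1/8 s, in which the tool goes at most 62.5 mm and 10.7 degrees, less where a joint would pass 70% of its speed; a pose out of reach is approached as far as the arm can. A call with a number of a shift or a turn outside -1 to 1 is refused whole. A call with a gripper value outside its range is refused whole. "fingers" is the closure, from 0 (fully open) to 1 (shut), set as the call begins (left out, the last holds). The fingers move at their own pace and stop on an object; "newtons" is the grip in N (left out, the last holds). Time passes only in rows, so rows that repeat a pose let the fingers close. It gives the time, the measured TCP pose, the force, the opening and the grip force at its end, in the units of the state.
- robot.observe(): the state, without advancing time (a new reading comes with each control period).
- snapshot(name): name is "side" or "top" or "wrist"; returns a dict with "pixels" (384x512x3 uint8, red, green, blue), "mtx" (3x3 intrinsics, pixels), "rvec" (rotation vector, rad) and "tvec" (3), from world to camera coordinates, as OpenCV has them; the wrist camera has in their place "hand_eye" (4x4, takes a point from camera to tool coordinates, whose origin is the TCP and whose axes are the flange's). Camera axes: x right, y down, z forward; pixel columns grow to the right and rows downward; lengths in m; the calibration is good to about 2 mm. A picture is of the moment at which its call begins: read the wrist's pose just before it. There is no depth.
- robot.sign_off(): hands the job in; it is judged then, once.
The state is a dict: "t": time; "joint_pos": joint angles; "qd": joint speeds; "joint_torque": joint torques, N m; "position": TCP position; "orientation": TCP orientation; "force": force on the tool from outside, world axes, zero at the start; "torque": the same for the moment, N m; "opening": finger opening in m; "finger_force": force on a finger pad.
Only numpy, scipy, OpenCV 4.12 (cv2) and the standard library are available. Lean on these libraries where they do the work, as an engineer would, in place of code of your own. Each camera call takes 0.05 s, during which the arm holds its last target. There are 200 camera calls.

## Working session

There is one attempt and no reset: what is moved stays moved. The work goes in short steps, Python scripts to look and compute and a tool call to move; the robot and the scene stay as the last step left them, time stands still between calls to the robot, and variables do not carry over. Pictures are saved under pics/ and viewed, at most 10 in all, crops included, and the job is handed in when it is done.

Besides the shell and the picture viewer there is one more tool, called after "Emit:" in YAML: its name, and indented under it one key for each argument. arm_command: Moves the arm, as the interface text tells. Shift numbers are shares of 25 cm and turn numbers shares of 60 degrees, none past 1 either way. Its arguments: {"type":"object","properties":{"rows":{"type":"string"},"fingers":{"type":"number"},"newtons":{"type":"number"}},"required":["rows"]}

```bash
mkdir -p pics; ls
python3 - <<'E'
from workcell import robot, snapshot
import cv2
s=robot.observe(); print(s)
for n in ["top","side"]:
    d=snapshot(n); cv2.imwrite(f"pics/{n}0.png",d["pixels"][:,:,::-1]); print(n,d["mtx"],d["rvec"],d["tvec"])
print(robot.tip_extent)
d=snapshot("wrist"); print(d["mtx"],d["hand_eye"])
E
```

```text
pics
{'t': 0.0, 'joint_pos': array([-80.45313396,  30.77765944,  -0.25354495,  88.17152923,
         0.1508698 ,  61.15132239,  -4.07843151]), 'qd': array([-0.06766718,  0.01150835, -0.00220051, -0.02158283, -0.05417869,
       -0.02683539,  0.07906935]), 'joint_torque': array([-7.18550177e-05, -5.83433890e+01,  1.04891371e+00, -2.59095079e+01,
        1.23884127e-02,  9.91942448e-03, -2.02025745e-05]), 'position': array([0.14986392, 0.63185378, 0.24140572]), 'orientation': array([-1.79900233e+02,  9.39770645e-03,  1.66665570e+02]), 'force': array([-0.43918969, -0.91036508, -0.20480253]), 'torque': array([ 0.01089142,  0.01594346, -0.03093968]), 'finger_force': 0.0, 'opening': 0.08545577923722242}
top [[389.59487901   0.         256.33077058]
 [  0.         389.59487901 191.84319532]
 [  0.           0.           1.        ]] [ 2.18333114 -2.12226926  0.18904753] [-0.12158192  0.58998144  0.83548593]
side [[488.72171648   0.         261.84678213]
 [  0.         488.72171648 185.81781649]
 [  0.           0.           1.        ]] [ 0.28644289 -2.56325204  1.5372932 ] [0.54756219 0.15340073 1.02990526]
0.011
[[317.65983025   0.         253.04134084]
 [  0.         317.65983025 190.84171769]
 [  0.           0.           1.        ]] [[-5.24968101e-04 -9.58212444e-01 -2.86057052e-01  7.27803032e-02]
 [ 9.99999861e-01 -5.15289484e-04 -1.09108417e-04 -1.15768420e-03]
 [-4.28531475e-05 -2.86057069e-01  9.58212581e-01 -1.32891897e-01]
 [ 0.00000000e+00  0.00000000e+00  0.00000000e+00  1.00000000e+00]]
```

View pics/top0.png

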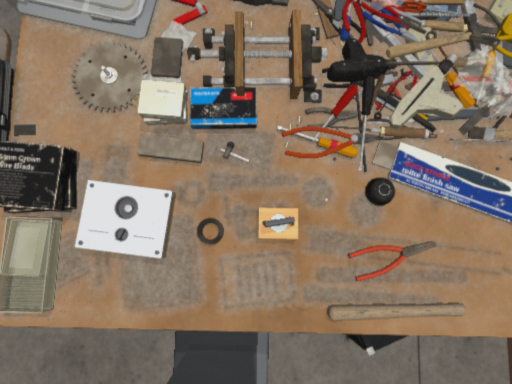

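View pics/side0.png

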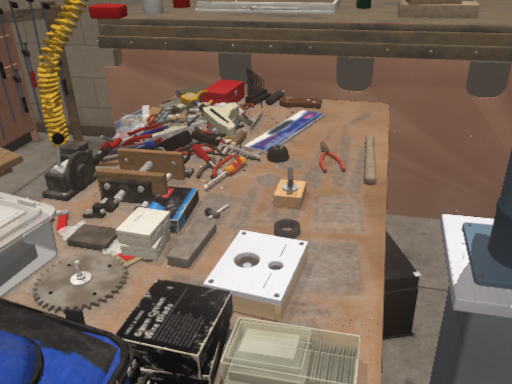

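The top view shows the plate at about (125,219) with its lock hole at (121,234) and the bit opening at (126,207). The block is at (278,223), with the key handle running roughly from (263,224) to (296,221).

```bash
cat > h.py <<'E'
import numpy as np, cv2
from scipy.spatial.transform import Rotation as Rn
from workcell import robot, snapshot
def cam(name):
    s=robot.observe(); d=snapshot(name)
    if name=="wrist":
        T=np.eye(4); T[:3,:3]=Rn.from_euler("xyz",s["orientation"],degrees=True).as_matrix(); T[:3,3]=s["position"]
        d["C2W"]=T@d["hand_eye"]
    else:
        R=cv2.Rodrigues(d["rvec"])[0]; T=np.eye(4); T[:3,:3]=R.T; T[:3,3]=-R.T@d["tvec"].ravel(); d["C2W"]=T
    return d
def onz(d,px,z):
    px=np.atleast_2d(px).astype(float); T=d["C2W"]
    r=np.c_[px,np.ones(len(px))]@np.linalg.inv(d["mtx"]).T@T[:3,:3].T; o=T[:3,3]
    return o+r*((z-o[2])/r[:,2])[:,None]
def proj(d,P):
    q=(np.atleast_2d(P)-d["C2W"][:3,3])@d["C2W"][:3,:3]; q=q@d["mtx"].T
    return q[:,:2]/q[:,2:]
def save(d,name,crop=None,k=1):
    im=d["pixels"][:,:,::-1]
    if crop: x0,y0,x1,y1=crop; im=im[y0:y1,x0:x1]
    cv2.imwrite(f"pics/{name}.png",cv2.resize(im,None,fx=k,fy=k,interpolation=cv2.INTER_CUBIC))
E
python3 - <<'E'
from h import *
np.set_printoptions(precision=4,suppress=True)
d=cam("top")
print("cam",d["C2W"][:3,3])
print("plate corners",onz(d,[[89,181],[173,192],[165,258],[77,248]],.05))
print("hole/bit",onz(d,[[121,234],[126,207]],.05))
print("handle",onz(d,[[263,224],[296,221],[279,222.5]],.091))
print("block",onz(d,[[259,208],[297,208],[298,239],[259,238]],.032))
print("tcp px",proj(d,robot.observe()["position"]))
save(d,"top1",(60,160,320,270),3)
E
```

```text
cam [ 0.4594 -0.0862  0.9178]
plate corners [[0.6058 0.2705 0.05  ]
 [0.5866 0.082  0.05  ]
 [0.4405 0.0909 0.05  ]
 [0.457  0.2829 0.05  ]]
hole/bit [[0.4899 0.1902 0.05  ]
 [0.5498 0.1839 0.05  ]]
handle [[ 0.5178 -0.1198  0.091 ]
 [ 0.5261 -0.1899  0.091 ]
 [ 0.5219 -0.1538  0.091 ]]
block [[ 0.5582 -0.1122  0.032 ]
 [ 0.5608 -0.1993  0.032 ]
 [ 0.4902 -0.2023  0.032 ]
 [ 0.4901 -0.1139  0.032 ]]
tcp px [[-221.4306  440.2875]]
```

View pics/top1.png

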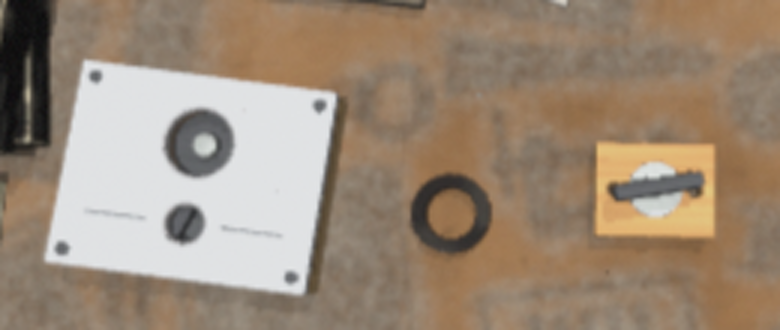

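The slot shows faintly in the lock hole at crop (178,240)–(192,207), about 74° anticlockwise of the line. I'll fly towards the key next.

```bash
cat >> h.py <<'E'
def rel(p,yaw,base=None):
    "row numbers from the present (or base) pose to p, tool down at yaw"
    s=robot.observe(); p0,o=(s["position"],s["orientation"]) if base is None else base
    R0=Rn.from_euler("xyz",o,degrees=True); R1=Rn.from_euler("xyz",[180,0,yaw],degrees=True)
    v=np.r_[R0.inv().apply(np.array(p)-p0)/.25,(R0.inv()*R1).as_rotvec(degrees=True)/60]
    print("row:",np.round(v,4)); return v
E
python3 - <<'E'
from h import *
np.set_printoptions(precision=4,suppress=True)
d=cam("top")
h=onz(d,np.array([[610,191],[703,181],[657,186.]])/3+[60,160],.076); print(h)
print("holes",onz(d,np.array([[184,223],[201,143.]])/3+[60,160],.05))
l=onz(d,np.array([[85,210],[283,236.]])/3+[60,160],.05); s=onz(d,np.array([[178,240],[192,207.]])/3+[60,160],.03)
for q in (h[:2],l,s): v=q[1]-q[0]; print(np.degrees(np.arctan2(v[1],v[0]))%180)
b=([.15,.632,.242],[180,0,166.666])
rel([.35,.45,.25],140,b)
rel([.5,.2,.25],120,([.35,.45,.25],[180,0,140]))
rel([.50,-.02,.24],96,([.5,.2,.25],[180,0,120]))
E
```

```text
[[ 0.5196 -0.1211  0.076 ]
 [ 0.5287 -0.1882  0.076 ]
 [ 0.5241 -0.155   0.076 ]]
holes [[0.4892 0.1894 0.05  ]
 [0.5484 0.1816 0.05  ]]
97.74101898401139
84.12042868121232
161.1642455897574
row: [-0.9463 -0.5239 -0.032  -0.     -0.      0.4444]
row: [-1.1024 -0.3804 -0.      0.     -0.      0.3333]
row: [-0.7621 -0.44    0.04    0.     -0.      0.4   ]
```

Emit:
arm_command:
  rows: "-0.24 -0.13 0 0 0 0.11; -0.48 -0.26 0 0 0 0.22; -0.72 -0.39 0 0 0 0.33; -0.95 -0.52 0 0 0 0.44; -0.95 -0.52 0 0 0 0.44"

```text
t: 0.88
position: [0.3549, 0.4473, 0.2425]
orientation: [180.0, 0.1, 139.8]
force: [-0.0, 0.1, -0.9]
opening: 0.0853
finger_force: 0.0
```

Run:
```python
from h import *
rel([.49,.25,.25],120)
```

```text
row: [-9.221e-01 -2.545e-01 -2.790e-02  4.000e-04  2.100e-03  3.304e-01]
```

Emit:
arm_command:
  rows: "-0.23 -0.06 0 0 0 0.11; -0.46 -0.12 0 0 0 0.22; -0.69 -0.19 0 0 0 0.33; -0.92 -0.25 0 0 0 0.33; -0.92 -0.25 0 0 0 0.33"

```text
t: 1.5
position: [0.491, 0.2506, 0.2426]
orientation: [180.0, 0.2, 119.9]
force: [-0.6, -0.0, -0.5]
opening: 0.0854
finger_force: 0.0
```

Run:
```python
from h import *
d=cam("wrist"); print(proj(d,[[.489,.189,.05],[.524,-.155,.07]]))
cv2.imwrite("pics/w0.png",d["pixels"][:,:,::-1]); np.savez("w0.npz",C2W=d["C2W"],mtx=d["mtx"])
rel([.50,.03,.24],98)
```

```text
[[223.99082323 214.13128993]
 [121.99742036 443.50749741]]
row: [-7.960e-01 -4.128e-01  1.000e-02  2.000e-04  6.000e-04  3.699e-01]
```

View pics/w0.png

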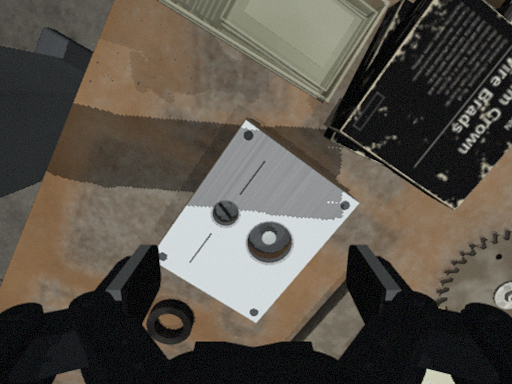

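The wrist view shows the plate from near: lock hole at (226,213), bit opening at (269,241), engraved line (190,262)–(211,235) and (240,194)–(264,162). I'll zoom on the slot and go on to the key.

Emit:
arm_command:
  rows: "-0.22 -0.1 0 0 0 0.1; -0.44 -0.2 0 0 0 0.2; -0.66 -0.3 0 0 0 0.3; -0.8 -0.41 0 0 0 0.37; -0.8 -0.41 0 0 0 0.37"

```text
t: 2.17
position: [0.5004, 0.0296, 0.2424]
orientation: [-180.0, 0.0, 98.0]
force: [-0.4, -0.2, -0.1]
opening: 0.0853
finger_force: 0.0
```

Run:
```python
from h import *
im=cv2.imread("pics/w0.png")[150:272,180:280]; cv2.imwrite("pics/w0z.png",cv2.resize(im,None,fx=4.8,fy=4.8,interpolation=cv2.INTER_CUBIC))
rel([.47,-.155,.22],98)
```

```text
row: [-7.141e-01 -2.232e-01  9.000e-02 -3.000e-04  4.000e-04  2.000e-04]
```

View pics/w0z.png

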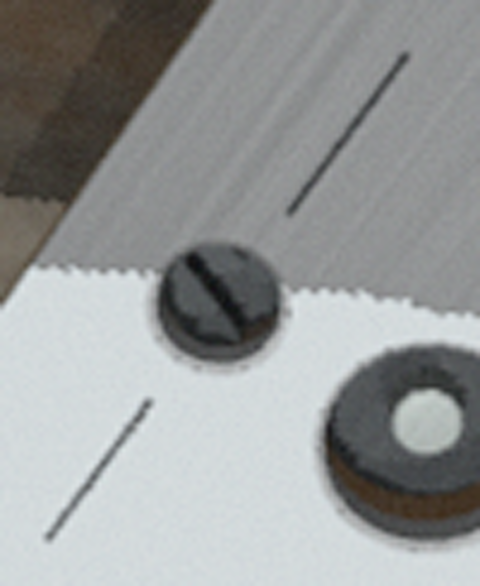

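Run:
```python
from h import *
np.set_printoptions(precision=4,suppress=True)
d=dict(np.load("w0.npz")); f=lambda a:np.array(a,float)/4.8+[180-.4,150-.4]
print("holes",onz(d,f([[220,301],[420,441]]),.05))
l=onz(d,f([[47,540],[408,55]]),.05); s=onz(d,f([[190,256],[237,335]]),.03)
for q in (l,s): v=q[1]-q[0]; print(np.degrees(np.arctan2(v[1],v[0]))%180)
# distance of hole to line
n=np.array([-(l[1]-l[0])[1],(l[1]-l[0])[0]])/np.linalg.norm((l[1]-l[0])[:2]); c=onz(d,f([[220,301]]),.05)[0]; print("off line",n@(c-l[0])[:2])
rel([.518,-.15,.20],98)
```

```text
holes [[0.4894 0.1917 0.05  ]
 [0.5466 0.1843 0.05  ]]
84.06690734110506
147.93248526862837
off line 0.0009026066223190337
row: [-0.721  -0.0303  0.17   -0.0003  0.0004  0.0002]
```

Emit:
arm_command:
  rows: "-0.24 0 0.05 0 0 0; -0.48 -0.02 0.1 0 0 0; -0.72 -0.03 0.17 0 0 0; -0.72 -0.03 0.17 0 0 0"

```text
t: 2.68
position: [0.5188, -0.1507, 0.1988]
orientation: [-179.9, 0.1, 98.0]
force: [0.0, -0.1, 0.0]
opening: 0.0853
finger_force: 0.0
```

Run:
```python
from h import *
d=cam("wrist"); print(proj(d,[[.524,-.155,.076]])); save(d,"w1",(130,70,390,265),3); np.savez("w1.npz",C2W=d["C2W"],mtx=d["mtx"])
```

```text
[[259.22967983 191.13062877]]
```

View pics/w1.png

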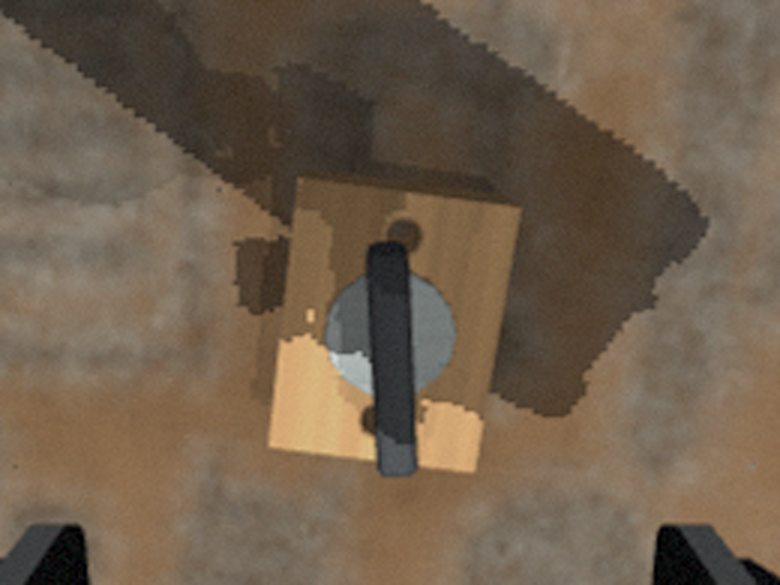

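The view shows the handle bar from about crop (388,250) to (397,473), inside the jaws' span, with the collar centred at about (391,333).

Run:
```python
from h import *
np.set_printoptions(precision=4,suppress=True)
d=dict(np.load("w1.npz")); f=lambda a:np.array(a,float)/3+[130-.33,70-.33]
h=onz(d,f([[388,250],[397,473]]),.076); v=h[0]-h[1]; print(h,np.linalg.norm(v),np.degrees(np.arctan2(v[1],v[0]))%180)
v/=np.linalg.norm(v); c=h[1]+.033*v; print("handle centre",c)
print("collar",onz(d,f([[391,333]]),.037),"block",onz(d,f([[299,179],[521,207],[476,472],[270,447]]),.032).mean(0))
```

```text
[[ 0.5192 -0.1231  0.076 ]
 [ 0.5311 -0.1872  0.076 ]] 0.06523623687147913 100.55760949378592
handle centre [ 0.5251 -0.1548  0.076 ]
collar [[ 0.5256 -0.156   0.037 ]] block [ 0.5259 -0.157   0.032 ]
```

Run:
```python
from h import *
rel([.5253,-.1555,.057],100)
```

```text
row: [-3.600e-02  1.920e-02  5.681e-01 -1.200e-03 -5.000e-04 -2.990e-02]
```

Emit:
arm_command:
  rows: "-0.036 0.019 0.15 0 0 -0.03; -0.036 0.019 0.3 0 0 -0.03; -0.036 0.019 0.42 0 0 -0.03; -0.036 0.019 0.51 0 0 -0.03; -0.036 0.019 0.568 0 0 -0.03; -0.036 0.019 0.568 0 0 -0.03"

```text
t: 3.48
position: [0.5255, -0.1537, 0.0573]
orientation: [-180.0, -0.1, 100.2]
force: [-0.2, -1.0, -0.3]
opening: 0.0858
finger_force: 0.0
```

Emit:
arm_command:
  rows: "0 0 0 0 0 0; 0 0 0 0 0 0; 0 0 0 0 0 0; 0 0 0 0 0 0; 0 0 0 0 0 0; 0 0 0 0 0 0; 0 0 0 0 0 0; 0 0 0 0 0 0"
  fingers: 1
  newtons: 60

```text
t: 4.47
position: [0.5258, -0.1559, 0.0582]
orientation: [180.0, 0.0, 100.1]
force: [-1.4, 1.0, 5.5]
opening: 0.011
finger_force: 59.2
```

Emit:
arm_command:
  rows: "0 0 -0.08 0 0 0; 0 0 -0.16 0 0 0; 0 0 -0.26 0 0 0; 0 0 -0.36 0 0 0; 0 0 -0.36 0 0 0; 0 0 -0.36 0 0 0"

```text
t: 5.22
position: [0.525, -0.1554, 0.1475]
orientation: [-180.0, -0.0, 100.1]
force: [-0.2, -0.2, -0.8]
opening: 0.011
finger_force: 58.6
```

Run:
```python
from h import *
d=cam("wrist"); save(d,"w2",(130,70,390,384),2.3)
rel([.505,.05,.15],130); rel([.4894,.1905,.14],153,([.505,.05,.15],[180,0,130]))
```

```text
row: [ 0.8226  0.0659 -0.0113 -0.0012 -0.001  -0.4988]
row: [ 0.4706  0.3134  0.04    0.      0.     -0.3833]
```

View pics/w2.png

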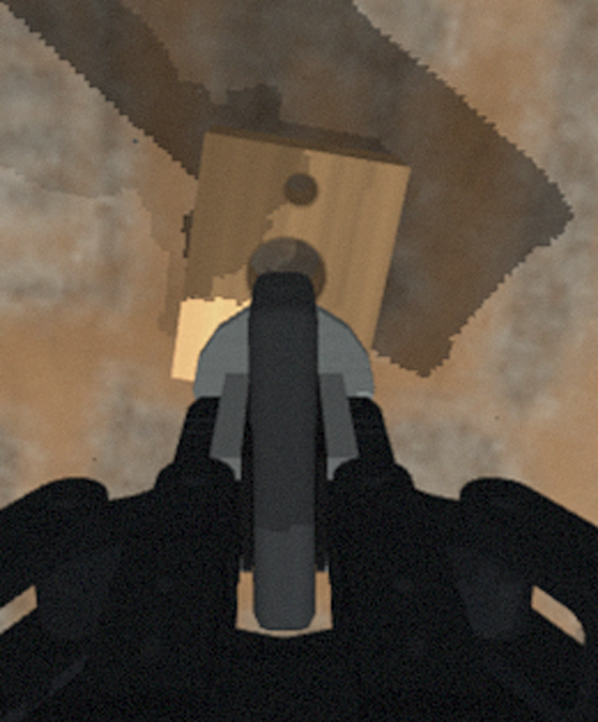

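The key is held upright and centred, parallel to the jaws, and clear of the block.

Emit:
arm_command:
  rows: "0.2 0.015 0 0 0 -0.1; 0.4 0.03 0 0 0 -0.2; 0.6 0.045 0 0 0 -0.3; 0.82 0.065 0 0 0 -0.4; 0.82 0.065 0 0 0 -0.5; 0.82 0.065 0 0 0 -0.5"

```text
t: 6.02
position: [0.505, 0.0492, 0.147]
orientation: [-179.9, -0.0, 130.1]
force: [-0.5, -0.4, -1.8]
opening: 0.0113
finger_force: 58.5
```

Run:
```python
from h import *
rel([.4898,.191,.14],153)
```

```text
row: [ 0.4732  0.3188  0.0279 -0.0012 -0.001  -0.3823]
```

Emit:
arm_command:
  rows: "0.16 0.11 0 0 0 -0.1; 0.32 0.21 0 0 0 -0.2; 0.473 0.319 0 0 0 -0.3; 0.473 0.319 0.028 0 0 -0.382; 0.473 0.319 0.028 0 0 -0.382; 0.473 0.319 0.028 0 0 -0.382"

```text
t: 6.78
position: [0.4909, 0.1892, 0.1406]
orientation: [-179.9, 0.0, 152.7]
force: [-0.3, 0.3, -1.6]
opening: 0.011
finger_force: 58.7
```

Run:
```python
from h import *
np.set_printoptions(precision=4,suppress=True)
# hole wide of the key? side + top crops
a=cam("side"); b=cam("top")
s=robot.observe(); print(s["position"],s["orientation"])
P=np.array(s["position"])
for d,n in ((a,"side"),(b,"top")): print(n,proj(d,[P-[0,0,.056],[.4898,.191,.05],P+[0,0,.03]]))
A=cv2.resize(a["pixels"][180:330,190:320,::-1],None,fx=3,fy=3,interpolation=cv2.INTER_CUBIC)
B=cv2.resize(b["pixels"][180:280,70:190,::-1],None,fx=3,fy=3,interpolation=cv2.INTER_CUBIC)
B=cv2.copyMakeBorder(B,0,A.shape[0]-B.shape[0],0,0,0); cv2.imwrite("pics/sb.png",np.hstack([A,B]))
```

```text
[0.4909 0.1897 0.1409] [-179.9838    0.0199  152.7757]
side [[274.5517 249.1575]
 [275.1402 264.3949]
 [274.1338 210.4541]]
top [[116.0381 232.7904]
 [120.6436 234.0394]
 [101.0153 230.6472]]
```

View pics/sb.png

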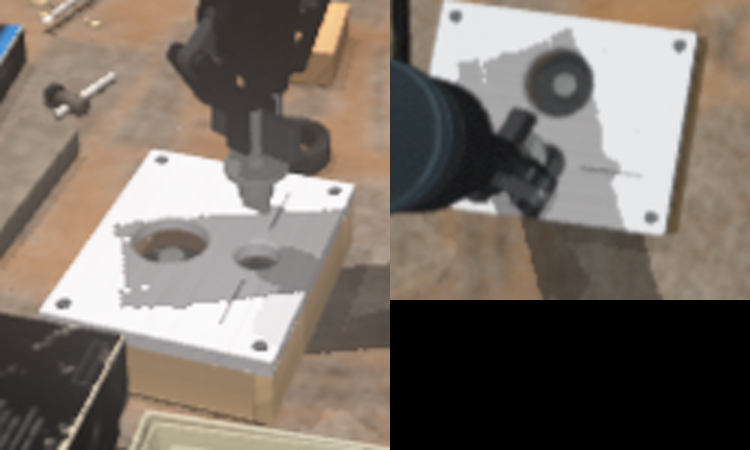

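The side view shows the hole at about px (275,265) as predicted. The key's collar is at about x = 275.7 (predicted 274.4), so I'll check this numerically.

Run:
```python
from h import *
np.set_printoptions(precision=3,suppress=True)
a=cam("side"); P=robot.observe()["position"]; print("right axis",a["C2W"][:3,0],"z",P, "collar pred",proj(a,[P-[0,0,.0235]]),"hole",proj(a,[[.4898,.191,.05]]))
c=a["pixels"].astype(int)
save(a,"z",(255,215,305,275),9)
```

```text
right axis [-0.972 -0.233 -0.021] z [0.491 0.19  0.141] collar pred [[274.395 234.985]] hole [[275.14  264.395]]
```

View pics/z.png

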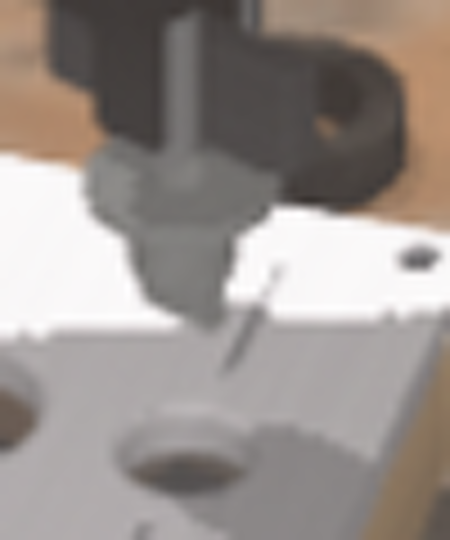

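The zoomed side view puts the shank axis at about x = 275.3 and the hole at about 275.3, so they are aligned. Now I'll lower it.

Emit:
arm_command:
  rows: "0.003 0.004 0.05 0 0 0; 0.003 0.004 0.1 0 0 0; 0.003 0.004 0.13 0 0 0; 0.003 0.004 0.15 0 0 0; 0.003 0.004 0.17 0 0 0; 0.003 0.004 0.19 0 0 0; 0.003 0.004 0.2 0 0 0; 0.003 0.004 0.205 0 0 0; 0.003 0.004 0.205 0 0 0"

```text
t: 8.05
position: [0.4904, 0.1921, 0.0896]
orientation: [180.0, 0.0, 153.0]
force: [0.6, -0.0, -1.3]
opening: 0.011
finger_force: 58.7
```

Emit:
arm_command:
  rows: "0 0 0.005 0 0 0; 0 0 0.01 0 0 0; 0 0 0.015 0 0 0; 0 0 0.02 0 0 0; 0 0 0.025 0 0 0; 0 0 0.025 0 0 0; 0 0 0.025 0 0 0"

```text
t: 8.93
position: [0.4904, 0.1921, 0.0833]
orientation: [180.0, 0.0, 153.0]
force: [0.5, 0.4, -1.9]
opening: 0.0107
finger_force: 58.7
```

The tip is already below the spindle face with no force, so the blade is in the slot. I'll go on until the collar is down.

Emit:
arm_command:
  rows: "0 0 0.006 0 0 0; 0 0 0.012 0 0 0; 0 0 0.018 0 0 0; 0 0 0.024 0 0 0; 0 0 0.029 0 0 0; 0 0 0.033 0 0 0; 0 0 0.033 0 0 0; 0 0 0.033 0 0 0"

```text
t: 9.93
position: [0.4904, 0.192, 0.0762]
orientation: [180.0, -0.0, 153.0]
force: [-3.9, -1.2, 13.5]
opening: 0.0107
finger_force: 61.1
```

The collar is on the plate, with 13.5 N pressing and z = 0.076. Next I'll turn clockwise from 153° to 84°.

Emit:
arm_command:
  rows: "0 0 -0.003 0 0 0.1; 0 0 -0.003 0 0 0.2; 0 0 -0.003 0 0 0.3; 0 0 -0.003 0 0 0.4; 0 0 -0.003 0 0 0.5; 0 0 -0.003 0 0 0.5"

```text
t: 10.68
position: [0.4899, 0.1918, 0.0762]
orientation: [-179.9, -0.0, 122.9]
force: [-3.7, -2.4, 7.5]
opening: 0.0108
finger_force: 60.0
```

```bash
python3 -c "
from workcell import robot
print(robot.observe()['torque'])"
```

```text
[-0.36040246  0.69656662 -0.02081376]
```

Emit:
arm_command:
  rows: "0 0 0 0 0 0.1; 0 0 0 0 0 0.2; 0 0 0 0 0 0.3; 0 0 0 0 0 0.4; 0 0 0 0 0 0.5; 0 0 0 0 0 0.6; 0 0 0 0 0 0.65; 0 0 0 0 0 0.65"

```text
t: 11.68
position: [0.49, 0.1919, 0.0762]
orientation: [-180.0, 0.0, 84.0]
force: [-2.5, -1.9, 5.7]
opening: 0.0112
finger_force: 59.9
```

```bash
python3 -c "
from workcell import robot
print(robot.observe())"
```

```text
{'t': 11.675, 'joint_pos': array([-47.20538025,  36.11416526,  27.31931651, 114.18104158,
       -27.37400657,  36.08441493,  -7.86883925]), 'qd': array([ 0.37053601, -0.03668397, -0.35860545, -0.01532956,  0.23769198,
       -0.11568369,  0.76765494]), 'joint_torque': array([ -0.21562301, -46.41157866,   7.94623554, -16.09305024,
        -0.30421469,  -0.93966074,  -0.20030587]), 'position': array([0.49002136, 0.19194492, 0.07623733]), 'orientation': array([-1.79954732e+02,  5.54029575e-03,  8.39674051e+01]), 'force': array([-2.54472886, -1.90639832,  5.69829041]), 'torque': array([-0.30835608,  0.63106945,  0.06332007]), 'finger_force': 59.90732039536134, 'opening': 0.011153672656123399}
```

Emit:
arm_command:
  rows: "0 0 -0.001 0 0 0; 0 0 -0.001 0 0 0; 0 0 -0.001 0 0 0; 0 0 -0.001 0 0 0; 0 0 -0.001 0 0 0; 0 0 -0.001 0 0 0; 0 0 -0.001 0 0 0; 0 0 -0.001 0 0 0"
  fingers: 0

```text
t: 12.68
position: [0.4904, 0.192, 0.076]
orientation: [180.0, 0.0, 84.0]
force: [0.0, 0.4, -0.2]
opening: 0.0856
finger_force: 0.0
```

Emit:
arm_command:
  rows: "0 0 -0.06 0 0 0; 0 0 -0.14 0 0 0; 0 0 -0.26 0 0 0; 0 0 -0.4 0 0 0; 0 0 -0.52 0 0 0; 0 0 -0.52 0 0 0; 0 0 -0.52 0 0 0"

```text
t: 13.55
position: [0.49, 0.1921, 0.2061]
orientation: [-180.0, -0.0, 84.0]
force: [-0.8, -0.1, -0.3]
opening: 0.0854
finger_force: 0.0
```

Run:
```python
from h import *
print(robot.observe()["force"])
d=cam("wrist"); save(d,"w3",(130,60,390,255),3); np.savez("w3.npz",C2W=d["C2W"],mtx=d["mtx"]); print(proj(d,[[.4904,.192,.094],[.4904,.192,.055]]))
```

```text
[-0.83446458 -0.11314604 -0.34187378]
[[253.83869356 189.14935538]
 [253.73637001 177.27282492]]
```

View pics/w3.png

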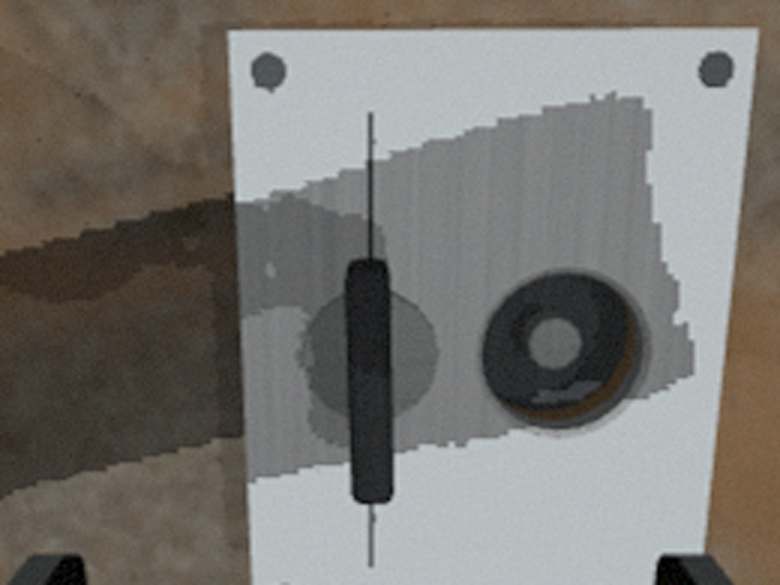

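The key stands home with its collar on the plate. The handle, at crop (367,262)–(372,500), lies along the engraved line at x≈371 to within about 1°. I'll hand in.

```bash
python3 -c "
from workcell import robot
print(robot.sign_off())"
```

```text
the job is handed in; nothing more can be done
None
```

The T-key is in the lock with its collar down on the plate. I turned it clockwise until the handle lay within about 1° of the engraved line, then let go and handed the job in after about 14 s. I had spotted the slot's direction in the camera images, so the blade dropped in on the first lowering and I did not need to search for it by turning.

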